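Brake, load and put away the rolling pantry caddy

ROBOT

A 6-joint arm with a two-finger parallel gripper is mounted at the origin on the work surface. World frame = base frame: x ahead of the robot, y to its left, z up, the work surface at z = 0. Lengths are in m, angles in degrees, forces in N, time in s.
With the tool pointing down it reaches from about 0.35 to 0.875 m from the base axis. Payload 4.2 kg.
Tool frame: the origin (TCP) lies at the very end of the fingers, on their centre line; the grasp point (between the pads) lies 19 mm behind it; z points along the fingers, x is the direction in which the jaws open and shut, and the axes are right-handed (so a half turn about z gives the same grasp; the last joint's range is limited). The gripper opens to 85 mm and grips with 20 to 120 N. Pads are 22 mm wide; open, the fingers measure 114 mm over their backs; the gripper's body (76 mm by 85 mm) begins 54 mm behind the grasp point. The pads swing forward as they close: fully open they stand 13 mm farther back than shut.
Start: joints at [-52.62, 22.042, 0.453, 0, -68.411, -14.817], TCP at [0.24, -0.577, 0.231] pointing down, gripper open.
Joint ranges: [-179.83, 179.83], [-69.29, 118.12], [-61.27, 80.66], [-181.25, 117.63], [-171.15, -9.14], [-177.46, 177.46]. Speed limits (degrees/s): [159.86, 159.86, 180, 180, 180, 180].

INTERFACE

Orientations are given as [roll, pitch, yaw] about the fixed x, y, z axes, in that order (R = Rz(yaw) Ry(pitch) Rx(roll)).
In Python, from bench import robot gives the robot as it stands. Calls block until the motion is done:
- robot.goto(position, orientation): joint-space move of the TCP to a pose.
- robot.move_straight(position, ori=None, speed=0.15, threshold=None): straight line of the TCP; ori=None keeps the orientation; speed is the mean speed in m/s. With threshold (N) it stops when the force on the tool has changed by that much, and returns True; else False.
- robot.goto_joints(angles): joint-space move.
- robot.gripper_to(opening, effort=None): opening from 0.0 (shut) to 1.0 (fully open); effort is the grip in N (None keeps the last); returns when the fingers have stopped.
- robot.hold(seconds).
- robot.inverse_kinematics(position, orientation): joint angles nearest the present ones, or None.
- robot.get_state(): the state.
- robot.get_image(name): name is "side" or "top"; returns (picture, depth): 384x512x3 uint8, red, green, blue; 384x512 float32, m along the optical axis (not along the pixel's ray), 0 where there is no reading.
- robot.get_calibration(name): a dict with "intrinsics" (3x3 intrinsics, pixels), "position" and "orientation" of the camera in the world. Camera axes: x right, y up, looking along -z (the intrinsics and any distortion apply to the point x, -y, -z); pixel columns grow to the right and rows downward; lengths in m; the calibration is good to about 2 mm. A picture is of the moment at which its call begins. get_calibration takes no time and is no camera call.
A pose or a line that the arm cannot do raises robot.MotionError and nothing moves.
- robot.finish_job(): hands the job in, once; it reports no verdict.
The state is a dict: "time": time; "joints": joint angles; "joint_velocities": joint speeds; "effort": joint torques, N m; "tool_pos": TCP position; "orientation": TCP orientation; "ft_force": force on the tool from outside, world axes, zero at the start; "torque": the same for the moment, N m; "width": opening from 0.0 (shut) to 1.0 (fully open).
Only numpy, scipy, OpenCV 4.12 (cv2) and the standard library are available. Lean on these libraries where they do the work, as an engineer would, in place of code of your own. Each camera call takes 0.05 s, during which the arm holds its last target.

TASK

Push the brake pedal of the wooden caddy down so that it locks where it stands, then set the blue jar gently upright in its empty space. Flick the pedal back up to release the brake and roll the loaded caddy gently back, all four wheels on the slate, until its bumpers rest against the brass rail; leave the brake off and do not disturb the sugar bowl, the spatula or what is already in the caddy.

Things in the scene. Friction and masses are not known exactly. Their poses are not given: they have to be found in the camera images.
- caddy: Oak tray on four 60 mm wheels, 190 deep (x) by 230 wide (y), 4 kg loaded. Origin on the slate under its middle; x points from its front (pedal side) to its back, y left, z up. Tray floor 74 mm up, outer wall tops at 125. Axles fixed at x -79 and +79: it rolls only along x, at about 1 N unbraked; braked it holds about 10 N. Two rubber back bumpers, faces at x +105, 86 mm up.
- push_face (a point): Middle of the free part of the caddy's front board, left of the pedal, good to push on: at x -95 (the board's outer face), y +50, z 100 mm in the caddy's frame; flat 40 mm to either side and 20 mm up and down.
- pedal (a joint): Brake pedal across the caddy's front. 0 rad: brake off, plate slopes 31 deg up towards the robot. Pressed down it goes to 0.70: brake on, plate slopes 8 deg down towards the robot. An over-centre spring holds either end and snaps over at 0.34; 8 to 10 N at the toe starts it either way. Over 28 N down on the toe lifts the rear wheels; pressed off its arc, the unbraked caddy rolls.
- pedal_toe (a point): Centre of the pedal's rolled front edge (toe), a red bar 10 mm thick and 100 mm wide along the caddy's y. The pedal is a straight solid plate 5 mm thick, 100 wide, ribbed red on top, from hinge to toe. Below it is free space down to the slate, but for the brake bar within 40 mm of the hinge. Toe centre 119 mm above the slate when off, 64 when on.
- pedal_hinge (a point): Point on the pedal's hinge axis (along the caddy's y) in the middle of its plate, at x -120, y -55, z 75 mm in the caddy's frame; 80 mm from the toe's centre. Axes as the caddy's.
- empty_space (a point): Centre of the floor of the caddy's empty compartment, 72 by 72 mm inside, at x -49, y -69, z 74 mm in the caddy's frame, axes as the caddy's. Its front and right walls rise 51 mm above its floor, its other two (dividers, 8 mm thick) 41 mm.
- rail: Brass gallery rail fixed round the back of the cart: a bar 16 mm in diameter, axis 86 mm above the slate, on thin posts; a back bar 440 mm long along its y and a 100 mm side arm towards the robot at each end. Origin on the slate midway between the arms' front ends; x points away from the robot; the back bar's near side is at x +92 mm. The bumpers start 45 to 90 mm short of it, square within 3 deg.
- jar: Blue stoneware jar with a cork lid, upright, 64 mm in diameter; straight side 112 mm high, then a cork 53 mm in diameter to 126 mm. About 0.4 kg. Origin at the centre of its underside. It stands left or right of the caddy.
- pot: Small cast aluminium pot, 116 mm in diameter (rim 122), 70 mm high, two lugs along the caddy's x, standing in the caddy's left compartment. Origin at the centre of its underside. Bystander.
- ramekin: Glass ramekin, 67 mm in diameter, 45 mm high, standing in the caddy's back right compartment. Origin at the centre of its underside. Bystander.
- sugar_bowl: White porcelain sugar bowl with its lid on, 94 mm in diameter (128 over its two handles), 93 mm high, on the slate on the other side of the caddy from the jar. Origin at the centre of its underside. Bystander.
- spatula: Bamboo spatula, 260 mm long, blade 65 mm wide, under 30 mm high, lying flat on the slate right of the caddy, handle towards the robot. Origin under its middle, x from handle to blade. Bystander.
Mind the look-alikes: they are no part of the job. There is more than one size of the jar; the one meant has the size given above.

How it is judged (in metres and radians):
On the way, in this order (a step that is already met when the one before it is completed fails the run):
1. the pedal is down and locked (past 0.60 rad) (value of joint pedal above 0.6 rad), for 0.3 s.
2. with the brake on, the jar stands in the empty compartment and is let go (x of jar in the frame of empty_space between -0.007 and 0.007 m and y of jar in the frame of empty_space between -0.007 and 0.007 m and z of jar in the frame of empty_space below 0.006 m and angle between jar's own z axis and vertical below 0.08 rad and value of joint pedal above 0.6 rad and contact force between the fingers and jar below 0.3 N), for 0.2 s.
3. the pedal is flicked up again (below 0.10 rad), the jar still in its place (x of jar in the frame of empty_space between -0.007 and 0.007 m and y of jar in the frame of empty_space between -0.007 and 0.007 m and z of jar in the frame of empty_space below 0.006 m and angle between jar's own z axis and vertical below 0.08 rad and value of joint pedal below 0.1 rad), for 0.2 s.
At the end, for the whole second after the job is handed in: The caddy stands still on its wheels with its back bumpers within 12 mm of the rail's back bar and square to it within 0.12 rad, pedal up (below 0.10 rad); the jar stands upright in the front right compartment (within 7 mm of its centre, on its floor), the pot and ramekin upright in theirs (all of step 3 and z of pot in the frame of caddy between 0.06 and 0.085 m and angle between each of pot, ramekin's own z axis and vertical below 0.15 rad and z of ramekin in the frame of caddy between 0.06 and 0.085 m and x of caddy in the frame of rail between -0.025 and -0.005 m and y of caddy in the frame of rail between -0.15 and 0.15 m and angle between the x axis of caddy and the x axis of rail, either way round below 0.12 rad and angle between caddy's own z axis and vertical below 0.03 rad and linear speed of each of caddy, jar below 0.02 m/s); the robot touches nothing.
It fails at once if the caddy is moved more than 30 mm before the jar is in it, or while its brake is on (distance of caddy from where it was at the start of the episode above 0.03 m and (not (x of jar in the frame of empty_space between -0.007 and 0.007 m and y of jar in the frame of empty_space between -0.007 and 0.007 m and z of jar in the frame of empty_space below 0.006 m and angle between jar's own z axis and vertical below 0.08 rad) or value of joint pedal above 0.5 rad)).
It fails at once if the caddy is tipped (more than 0.10 rad) or rolled faster than 0.4 m/s (angle between caddy's own z axis and vertical above 0.1 rad or linear speed of caddy above 0.4 m/s).
It fails at once if the jar is dropped or forced into the caddy (more than 60 N) (contact force between jar and caddy above 60 N).
It fails at once if the pot or the ramekin is tipped or taken out (not (z of pot in the frame of caddy between 0.06 and 0.11 m and angle between each of pot, ramekin's own z axis and vertical below 0.3 rad and z of ramekin in the frame of caddy between 0.06 and 0.11 m)).
It fails at once if the sugar bowl or the spatula is moved more than 30 mm, or the bowl tipped (distance of any of sugar_bowl, spatula from where it was at the start of the episode above 0.03 m or angle between sugar_bowl's own z axis and vertical above 0.3 rad).
It also fails if it takes over 72 s, if anything falls off the work surface, if the arm or the gripper's body presses on something with over 40 N, if the wrist force passes 120 N, or if a joint passes its speed limit or range.

## Working session

There is one attempt and no reset: what is moved stays moved. The work goes in short steps, each a Python script; the robot and the scene stay as the last script left them, time stands still between calls to the robot, and variables do not carry over. Pictures are saved under pics/ and viewed, and the job is handed in when it is done.

```bash
ls; mkdir -p pics
python3 - <<'E'
from bench import robot
import cv2,numpy as np
for n in("side","top"):
    im,d=robot.get_image(n); cv2.imwrite(f"pics/{n}0.png",im[:,:,::-1]); np.savez(f"{n}0.npz",im=im,d=d)
    c=robot.get_calibration(n); print(n,c)
s=robot.get_state();print(s)
E
```

```text
pics
side {'intrinsics': array([[354.65317816,   0.        , 255.66046138],
       [  0.        , 354.65317816, 193.0077782 ],
       [  0.        ,   0.        ,   1.        ]]), 'position': array([0.54746039, 0.68694757, 0.54346016]), 'orientation': array([  60.47538841,    0.75623643, -177.69495159])}
top {'intrinsics': array([[386.94278032,   0.        , 256.59050022],
       [  0.        , 386.94278032, 191.59762324],
       [  0.        ,   0.        ,   1.        ]]), 'position': array([ 0.4586468 , -0.08367439,  1.33595066]), 'orientation': array([  4.96290137,   0.576633  , -90.67041369])}
{'time': 0.1, 'joints': array([-5.26194386e+01,  2.20873516e+01,  3.86379972e-01, -2.55220314e-02,
       -6.84097074e+01, -1.48187639e+01]), 'joint_velocities': array([ 0.01938082, -0.14590433,  0.22774483,  0.0707816 , -0.01165233,
       -0.06581937]), 'effort': array([-1.81090996e-03, -3.93317878e+01,  1.88928705e+01,  4.19789448e+00,
       -2.56744373e-03, -5.33599511e-07]), 'tool_pos': array([ 0.23963838, -0.5766672 ,  0.23031154]), 'orientation': array([-1.79994616e+02, -1.13064685e-01,  1.12552378e+02]), 'ft_force': array([-0.60637613, -0.16277623,  0.1320617 ]), 'torque': array([0.02050659, 0.02550577, 0.02047727]), 'width': 0.9969421350031648}
```

View pics/top0.png

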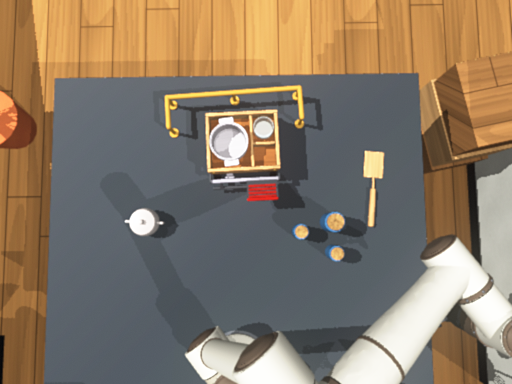

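View pics/side0.png

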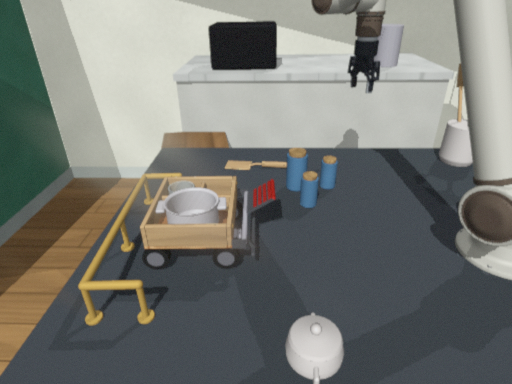

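The top view shows the caddy at about (243,140), its red pedal at (262,192), the rail behind it, and the bowl at (143,222). There are three blue jars at (301,232), (334,222) and (337,253), and the spatula at (373,190). Next I'll measure all of these.

```bash
cat > h.py <<'E'
import numpy as np,cv2
from scipy.spatial.transform import Rotation as R
from bench import robot
def cloud(n,d):
    c=robot.get_calibration(n);K=c["intrinsics"]
    v,u=np.mgrid[:d.shape[0],:d.shape[1]]
    x=(u-K[0,2])/K[0,0]*d;y=(v-K[1,2])/K[1,1]*d
    p=np.stack([x,-y,-d],-1)
    M=R.from_euler('xyz',c["orientation"],degrees=True).as_matrix()
    P=p@M.T+c["position"]; P[d==0]=np.nan
    return P
def project(n,p):
    c=robot.get_calibration(n);K=c["intrinsics"]
    M=R.from_euler('xyz',c["orientation"],degrees=True).as_matrix()
    q=(np.atleast_2d(p)-c["position"])@M; q=q*[1,-1,-1]
    return (q@K.T)[:,:2]/q[:,2:]
def circ(p):
    A=np.c_[2*p,np.ones(len(p))];s=np.linalg.lstsq(A,(p**2).sum(1),rcond=None)[0]
    return s[:2],np.sqrt(s[2]+s[:2]@s[:2])
E
python3 - <<'E'
from h import *
np.set_printoptions(precision=4,suppress=True)
for n in("top","side"):
    f=np.load(n+"0.npz");im,d=f["im"],f["d"];P=cloud(n,d);hsv=cv2.cvtColor(im,cv2.COLOR_RGB2HSV)
    tab=(np.abs(P[...,2])<.02)
    print(n,"table z",np.nanmedian(P[tab][:,2]), P[tab][:,2].std())
    print("axes test, slope",np.linalg.lstsq(np.c_[P[tab][:,:2],np.ones(tab.sum())],P[tab][:,2],rcond=None)[0])
    blue=((hsv[...,0]>95)&(hsv[...,0]<120)&(hsv[...,1]>110)).astype(np.uint8)
    k,l,st,ce=cv2.connectedComponentsWithStats(blue)
    for i in range(1,k):
        if st[i,4]>15:
            q=P[l==i];q=q[~np.isnan(q[:,0])];print("blue",st[i],np.median(q,0),np.percentile(q[:,2],[2,98]))
    red=((hsv[...,0]<8)|(hsv[...,0]>172))&(hsv[...,1]>150)&(P[...,0]>.3)&(P[...,0]<.9)&(np.abs(P[...,1])<.4)&(P[...,2]>0.03)&(P[...,2]<.2)
    q=P[red];print("red",len(q));print(q.min(0),q.max(0),np.median(q,0))
    # jar corks
f=np.load("top0.npz");P=cloud("top",f["d"])
m=(P[...,2]>.05)&(P[...,0]>.35)&(P[...,0]<.65)&(P[...,1]<-.15)&(P[...,1]>-.42)
k,l,st,ce=cv2.connectedComponentsWithStats(m.astype(np.uint8))
for i in range(1,k):
    if st[i,4]>30:
        q=P[l==i];top=np.percentile(q[:,2],90);t=q[q[:,2]>top-.006]
        print("jar?",st[i],top,t.mean(0),cv2.minEnclosingCircle(t[:,:2].astype(np.float32)))
E
```

```text
top table z 0.0004453803696657932 0.002908593793193269
axes test, slope [-0.0008  0.0003  0.0009]
blue [320 212  21  21 139] [ 0.4664 -0.2908  0.0868] [0.0004 0.1152]
blue [292 224  14  15  46] [ 0.4452 -0.1937  0.0772] [0.0113 0.0925]
blue [325 245  16  16  85] [ 0.3768 -0.3045  0.0625] [0.     0.0911]
red 401
[ 0.5377 -0.14    0.0871] [ 0.5918 -0.0421  0.1268] [ 0.5633 -0.0901  0.1093]
side table z -0.0012350342748703724 0.0031793730995677335
axes test, slope [-0.0017 -0.0006 -0.0001]
blue [286 154  32  54 984] [ 0.4579 -0.2831  0.056 ] [0.0048 0.1095]
blue [320 161  17  28 366] [ 0.3708 -0.3029  0.0461] [0.0042 0.084 ]
red 280
[ 0.5385 -0.1398  0.0904] [ 0.5906 -0.0405  0.1215] [ 0.5616 -0.0848  0.1082]
jar? [322 212  23  20 376] 0.1283021034649614 [ 0.4676 -0.316   0.1265] ((0.46765804290771484, -0.3162077069282532), 0.026449503377079964)
jar? [293 224  16  15 194] 0.09973655165759143 [ 0.4385 -0.213   0.0979] ((0.4387379288673401, -0.21082255244255066), 0.021617041900753975)
jar? [327 245  18  14 197] 0.10016224981694485 [ 0.3685 -0.3242  0.098 ] ((0.3678670823574066, -0.32466211915016174), 0.020275957882404327)
jar? [420 252  10  12  66] 0.5457739027616115 [ 0.3872 -0.418   0.5443] ((0.3865353465080261, -0.4198504090309143), 0.006143936421722174)
jar? [419 269  19  12 140] 0.578587085414046 [ 0.3533 -0.4137  0.5777] ((0.3552025556564331, -0.41238903999328613), 0.00804127100855112)
```

Run:
```python
import cv2
im=cv2.imread("pics/top0.png");cv2.imwrite("pics/top0z.png",cv2.resize(im[70:280,150:400],None,fx=3,fy=2.857,interpolation=cv2.INTER_CUBIC)[:600,:750])
im=cv2.imread("pics/side0.png");cv2.imwrite("pics/side0z.png",cv2.resize(im[130:290,130:350],None,fx=3.6,fy=3.6,interpolation=cv2.INTER_CUBIC))
```

```text
(no output)
```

View pics/top0z.png

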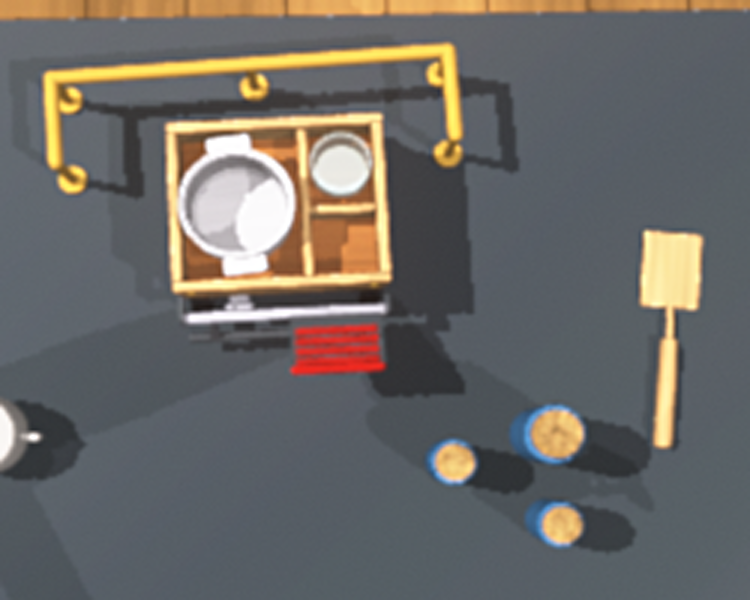

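View pics/side0z.png

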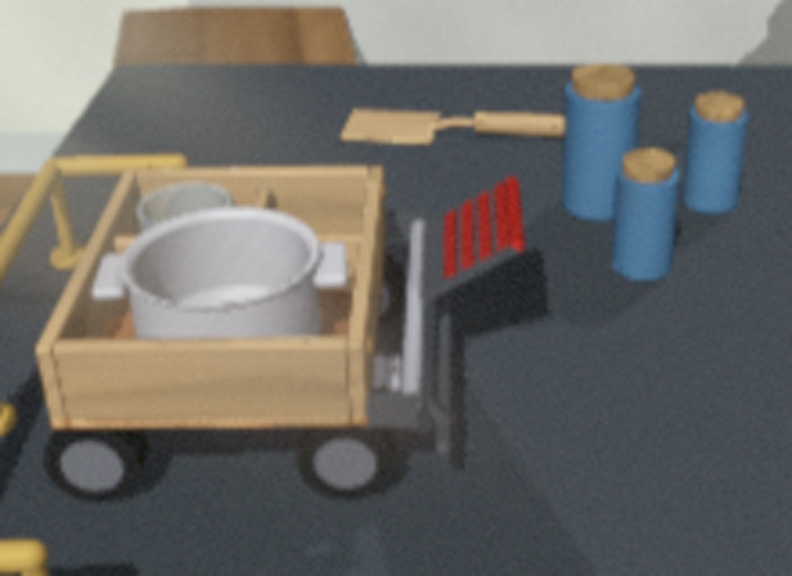

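The jar meant is the tall one, with its cork top at 0.127 m, at about (0.468, -0.316). The other two are about 0.10 m high. Next come the caddy, the rail and the silver bar in front of the caddy.

Run:
```python
from h import *
np.set_printoptions(precision=4,suppress=True)
f=np.load("top0.npz");im,d=f["im"],f["d"];P=cloud("top",d);hsv=cv2.cvtColor(im,cv2.COLOR_RGB2HSV)
x,y,z=P[...,0],P[...,1],P[...,2]
roi=(x>.5)&(x<.95)&(y>-.25)&(y<.3)
oak=roi&(hsv[...,0]>8)&(hsv[...,0]<28)&(z>.117)&(z<.135)
q=P[oak];print(len(q),np.median(q[:,2]))
r=cv2.minAreaRect(q[:,:2].astype(np.float32));print(r)
print(cv2.boxPoints(r))
# rows map around front: print height profile along columns
for c in (225,240,255,265,272):
    print("col",c,[(rr,round(float(x[rr,c]),3),round(float(y[rr,c]),3),round(float(z[rr,c]),3)) for rr in range(164,206,2)])
# rail
gold=(hsv[...,0]>15)&(hsv[...,0]<32)&(hsv[...,1]>170)&(z>.075)&(z<.105)&(x>.6)&(x<.95)
q=P[gold];print(len(q),q.min(0),q.max(0))
rr=cv2.minAreaRect(q[:,:2].astype(np.float32));print(rr);print(cv2.boxPoints(rr))
back=q[(q[:,1]>-.14)&(q[:,1]<.18)&(q[:,0]>.75)]
b=cv2.fitLine(back[:,:2].astype(np.float32),cv2.DIST_HUBER,0,.01,.01).ravel();print("back",b,np.degrees(np.arctan2(-b[0],b[1])), np.median(back[:,2]))
for n,lo,hi in(("pot",.13,.16),):
    mm=roi&(z>lo)&(z<hi);print(n,P[mm].mean(0),cv2.minEnclosingCircle(P[mm][:,:2].astype(np.float32)))
b=(x>.4)&(x<.6)&(y>.1)&(y<.35)&(z>.03);print("bowl",P[b].mean(0),P[b].min(0),P[b].max(0))
b=(x>.4)&(x<.8)&(y>-.5)&(y<-.36)&(z>.006)&(z<.05);print("spat",P[b].min(0),P[b].max(0))
```

```text
893 0.12414389394252279
((0.729351282119751, -0.028111986815929413), (0.19128572940826416, 0.2303096503019333), 2.2595584392547607)
[[ 0.6292  0.0832]
 [ 0.6383 -0.1469]
 [ 0.8295 -0.1394]
 [ 0.8204  0.0907]]
col 225 [(164, 0.652, 0.026, 0.133), (166, 0.654, 0.031, 0.075), (168, 0.639, 0.026, 0.13), (170, 0.634, 0.026, 0.124), (172, 0.632, 0.029, 0.09), (174, 0.638, 0.038, -0.001), (176, 0.631, 0.038, -0.001), (178, 0.616, 0.032, 0.059), (180, 0.607, 0.03, 0.083), (182, 0.602, 0.031, 0.072), (184, 0.603, 0.038, -0.0), (186, 0.592, 0.034, 0.041), (188, 0.584, 0.034, 0.046), (190, 0.582, 0.038, -0.001), (192, 0.575, 0.038, -0.005), (194, 0.568, 0.038, -0.0), (196, 0.561, 0.038, -0.001), (198, 0.554, 0.038, 0.004), (200, 0.547, 0.038, 0.0), (202, 0.54, 0.038, 0.003), (204, 0.533, 0.038, 0.0)]
col 240 [(164, 0.659, -0.019, 0.08), (166, 0.654, -0.019, 0.075), (168, 0.64, -0.021, 0.122), (170, 0.634, -0.021, 0.117), (172, 0.634, -0.018, 0.072), (174, 0.637, -0.015, -0.001), (176, 0.63, -0.015, 0.002), (178, 0.613, -0.019, 0.079), (180, 0.606, -0.019, 0.084), (182, 0.609, -0.014, 0.003), (1
[... 1958 characters left out ...]
0.557, -0.121, 0.114), (196, 0.55, -0.121, 0.121), (198, 0.543, -0.121, 0.124), (200, 0.545, -0.125, -0.002), (202, 0.538, -0.124, 0.001), (204, 0.531, -0.124, -0.001)]
169 [ 0.7788 -0.2276  0.0779] [0.9068 0.2176 0.0978]
((0.8434928059577942, -0.003295615315437317), (0.10422687232494354, 0.4458555579185486), 3.339989423751831)
[[ 0.7785  0.2162]
 [ 0.8045 -0.2289]
 [ 0.9085 -0.2228]
 [ 0.8825  0.2223]]
back [ 0.0572 -0.9984  0.8883  0.0928] -176.71944 0.0912181070403617
pot [0.7269 0.0153 0.1395] ((0.7414761781692505, -0.022410748526453972), 0.11871283501386642)
bowl [0.475  0.296  0.0695] [0.4306 0.2412 0.0316] [0.5206 0.3447 0.097 ]
spat [ 0.4244 -0.4999  0.006 ] [ 0.7986 -0.3608  0.0285]
```

```bash
cat >> h.py <<'E'
C0=np.array([.7294,-.0281]);YAW=2.26
def cad(x,y,z,c=None,yaw=None):
    c=C0 if c is None else c; a=np.radians(YAW if yaw is None else yaw)
    return np.array([c[0]+x*np.cos(a)-y*np.sin(a),c[1]+x*np.sin(a)+y*np.cos(a),z])
def ori(t,yaw=None,jaw='y'):
    """tool tilted t deg below horizontal (90=down) heading along caddy x; jaw axis along caddy y, or x (only t=90)"""
    a=np.radians(YAW if yaw is None else yaw);t=np.radians(t)
    f=np.array([np.cos(a),np.sin(a),0]);l=np.array([-np.sin(a),np.cos(a),0])
    z=f*np.cos(t)+np.array([0,0,-np.sin(t)])
    x=l
    M=np.c_[x,np.cross(z,x),z]
    return R.from_matrix(M).as_euler('xyz',degrees=True)
def toe(deg):
    return np.array([-.120-.080*np.cos(np.radians(deg)),-.055,.075+.080*np.sin(np.radians(deg))])
def st(msg=""):
    s=robot.get_state();print(msg,"t=%.2f"%s["time"],"pos",np.round(s["tool_pos"],4),"F",np.round(s["ft_force"],2),"w %.3f"%s["width"]);return s
E
python3 - <<'E'
from h import *
np.set_printoptions(precision=4,suppress=True)
f=np.load("side0.npz");im,d=f["im"],f["d"];P=cloud("side",d);hsv=cv2.cvtColor(im,cv2.COLOR_RGB2HSV)
x,y,z=P[...,0],P[...,1],P[...,2]
oak=(x>.5)&(x<.95)&(y>-.25)&(y<.3)&(hsv[...,0]>8)&(hsv[...,0]<28)&(z>.117)&(z<.132)
q=P[oak];print(len(q));r=cv2.minAreaRect(q[:,:2].astype(np.float32));print(r)
blue=(hsv[...,0]>95)&(hsv[...,0]<120)&(hsv[...,1]>110)
q=P[blue&(z>.02)&(z<.1)&(np.abs(x-.4676)<.05)&(np.abs(y+.316)<.05)]
print("jar side",circ(q[:,:2]))
from scipy.optimize import least_squares
print(least_squares(lambda c:np.hypot(q[:,0]-c[0],q[:,1]-c[1])-.032,[.4676,-.316],loss='soft_l1',f_scale=.002).x)
cork=(hsv[...,0]>5)&(hsv[...,0]<25)&(z>.120)&(z<.132)&(np.abs(x-.4676)<.04)&(np.abs(y+.316)<.04)
q=P[cork];print("cork side",len(q),cv2.minEnclosingCircle(q[:,:2].astype(np.float32)))
f=np.load("top0.npz");P=cloud("top",f["d"])
c=project("top",cad(-.049,-.069,.074));print("empty px",c, "toe",cad(*toe(33.4)))
for nm,p,o in [("toe hi",cad(*toe(33.4))+[0,0,.1],ori(90)),("toe",cad(*toe(33.4))+[0,0,.01],ori(90)),("toe lo",cad(*toe(0)),ori(90)),
  ("hook45",cad(-.19,-.055,.03),ori(45)),("hook40",cad(-.185,-.055,.03),ori(40)),("hook45 back",cad(-.25,-.055,.04),ori(45)),("hook35",cad(-.185,-.055,.03),ori(35)),
  ("hook up",cad(-.185,-.055,.11),ori(45)),("push",cad(-.11,.05,.1),ori(60)),("push end",cad(-.05,.05,.1),ori(60)),("push45",cad(-.05,.05,.1),ori(45)),
  ("jar",[.4676,-.316,.062],[180,0,30]),("jar",[.4676,-.316,.062],[180,0,2]),("place",cad(-.049,-.069,.074+.062),[180,0,2.26]),("placehi",cad(-.049,-.069,.30),[180,0,2.26])]:
    print(nm,np.round(p,3),np.round(o,1),robot.inverse_kinematics(p,o))
E
```

```text
1208
((0.7287826538085938, -0.026079893112182617), (0.18954579532146454, 0.23195326328277588), 2.246793270111084)
jar side (array([ 0.4681, -0.3126]), np.float64(0.029194531183618044))
[ 0.4676 -0.3159]
cork side 113 ((0.466829776763916, -0.3123597204685211), 0.027829395607113838)
empty px [[264.2828 156.8346]] toe [ 0.5449 -0.0904  0.119 ]
toe hi [ 0.545 -0.09   0.219] [180.    0.   92.3] [  7.3941  15.5293 -10.9605   0.     -63.5102 -95.1341]
toe [ 0.545 -0.09   0.129] [180.    0.   92.3] [  7.3941  20.5958 -17.9179   0.     -51.4862 -95.1341]
toe lo [ 0.532 -0.091  0.075] [180.    0.   92.3] [  7.5256  23.4709 -23.0486   0.     -43.4805 -95.2656]
hook45 [ 0.542 -0.091  0.03 ] [135.    0.   92.3] [ -26.2463   24.4537  -32.247  -111.2373  -21.2266   43.6398]
hook40 [ 0.547 -0.09   0.03 ] [130.    0.   92.3] [ -32.8684   27.9267  -37.2287 -124.1023  -32.1631   62.989 ]
hook45 back [ 0.482 -0.093  0.04 ] [135.    0.   92.3] [ -31.4453   20.5006  -38.7849 -110.225   -24.7192   47.3291]
hook35 [ 0.547 -0.09   0.03 ] [125.    0.   92.3] [ -37.2264   31.9903  -41.6064 -130.4751  -43.2173   74.7969]
hook up [ 0.547 -0.09   0.11 ] [135.    0.   92.3] None
push [0.618 0.018 0.1  ] [150.    0.   92.3] None
push end [0.677 0.02  0.1  ] [150.    0.   92.3] None
push45 [0.677 0.02  0.1  ] [135.    0.   92.3] None
jar [ 0.468 -0.316  0.062] [180   0  30] [ -17.6021   26.4536  -20.1827    0.      -43.3637 -132.3979]
jar [ 0.468 -0.316  0.062] [180   0   2] [ -17.6021   26.4536  -20.1827    0.      -43.3637 -160.3979]
place [ 0.683 -0.099  0.136] [180.    0.    2.3] [  5.1413  32.3634   3.4314   0.     -61.0681 177.1187]
placehi [ 0.683 -0.099  0.3  ] [180.    0.    2.3] [  5.1413  26.8436  17.7138   0.     -80.8702 177.1187]
```

```bash
cat >> h.py <<'E'
def tcp_hook(toel,t,yaw,s=.012,off=.016):
    """TCP (world) for finger under toe; toel caddy-local toe point, tool heading yaw (world deg), tilt t"""
    a=np.radians(yaw);tt=np.radians(t)
    f=np.array([np.cos(a),np.sin(a),0]);u=np.array([0,0,1.])
    return cad(*toel)-(f*np.sin(tt)+u*np.cos(tt))*off+(f*np.cos(tt)-u*np.sin(tt))*s
E
python3 - <<'E'
from h import *
np.set_printoptions(precision=1,suppress=True)
for t in (15,20,25,30,35,40,45,50):
  for yaw in (-60,-40,-20,-10,2.26,20,40):
    o=ori(t,yaw); js=[];
    a=np.radians(yaw);back=np.array([np.cos(a),np.sin(a),0])*-.06
    for k,dg in enumerate((-8,-8,4,14,22)):
        p=tcp_hook(toe(dg),t,yaw)
        if k==0:p=p+back
        best=[]
        for oo in (o,):
            j=robot.inverse_kinematics(p,oo)
            js.append(j)
    ok=[j is not None for j in js]
    if all(ok):
        J=np.array(js);print(t,yaw,J[0],J[1],J[-1],"maxstep",np.abs(np.diff(J,axis=0)).max())
    elif sum(ok)>2: print(t,yaw,ok)
E
```

```text
15 -10 [False, True, True, True, True]
15 2.26 [ -54.1   57.6  -54.8 -126.4  -87.9  108.5] [ -45.8   50.9  -49.4 -133.5  -82.    97.7] [ -44.7   41.3  -48.9 -133.   -75.1   90.2] maxstep 10.766176031045404
15 20 [ -52.6   45.2  -38.5 -105.7  -73.2   83.8] [ -45.3   44.5  -35.6 -112.   -71.1   80.6] [ -43.9   37.2  -35.1 -110.6  -67.9   72.9] maxstep 7.340489362985636
15 40 [-47.3  43.2 -22.9 -86.3 -75.2  65.2] [-41.1  43.2 -22.1 -91.7 -72.7  64.4] [-40.2  37.6 -21.9 -90.6 -72.2  58.3] maxstep 6.171177009851419
20 -10 [False, True, True, True, True]
20 2.26 [ -53.5   50.6  -54.9 -127.7  -79.2  103. ] [ -44.9   45.2  -49.  -133.8  -72.9   93.2] [ -43.4   35.5  -47.6 -132.3  -65.2   84.5] maxstep 9.803829583978384
20 20 [ -51.    40.5  -38.3 -104.8  -66.7   78.5] [ -43.6   40.1  -35.2 -110.6  -64.1   75.4] [ -41.9   32.8  -34.1 -108.2  -60.8   66.7] maxstep 7.326637551576667
20 40 [-45.7  39.8 -23.1 -84.4 -70.3  61.2] [-39.4  39.9 -22.2 -89.5 -67.5  60.1] [-38.4  34.4 -21.6 -87.9 -67.1  53.5] maxstep 6.240804454404007
25 -10 [False, True, True, True, True]
25 2.26 [ -51.9   43.1  -54.  
[... 2884 characters left out ...]
9.3  26. ] [-19.   17.9 -25.9 -73.7 -27.6  11.5] maxstep 7.158151770098829
45 40 [-30.8  25.9 -22.9 -66.5 -46.7  31.4] [-23.9  26.6 -20.7 -68.5 -43.1  27. ] [-22.1  22.2 -19.6 -63.8 -44.1  18.8] maxstep 6.847630190820812
50 -60 [ 14.5  23.8 -60.8  99.1 -38.9  98.3] [  3.7  24.9 -58.2 108.3 -37.4 100.2] [  7.9  20.5 -56.7  96.3 -36.8 110. ] maxstep 10.752059453553452
50 -20 [True, True, True, False, False]
50 20 [-23.6  19.2 -30.9 -73.1 -27.6  17.2] [-16.5  21.5 -26.2 -70.9 -23.9   8.8] [-12.3  16.8 -25.9 -60.4 -23.3  -5.9] maxstep 8.446979043779365
50 40 [-26.5  24.1 -23.1 -60.6 -42.6  22.9] [-19.5  25.  -20.7 -61.4 -39.1  17.5] [-17.7  20.8 -19.7 -56.5 -40.7   9.4] maxstep 6.936313679704458
```

```bash
sed -i 's/^C0=.*/C0=np.array([.7292,-.0276]);YAW=2.25/' h.py
python3 - <<'E'
from h import *
o=ori(90)
robot.gripper_to(0.0)
p=robot.get_state()["tool_pos"]
t=cad(*toe(33.4))+np.array([-.003,0,0])
robot.goto([t[0]-.03,t[1],.25],o);st("above")
robot.move_straight([t[0],t[1],.137],o,speed=.15);st("near")
r=robot.move_straight([t[0],t[1],.112],o,speed=.03,threshold=3);s=st("contact %s"%r)
E
```

```text
above t=2.88 pos [ 0.5117 -0.0904  0.25  ] F [ 0.15  0.21 -0.04] w -0.002
near t=3.81 pos [ 0.5422 -0.09    0.1378] F [0.43 0.57 0.58] w -0.001
contact True t=4.40 pos [ 0.5419 -0.09    0.1205] F [-0.46  0.94  7.97] w -0.003
```

Run:
```python
from h import *
o=ori(90)
s=robot.get_state();p0=s["tool_pos"].copy();a0=np.degrees(np.arcsin((p0[2]-.005-.075)/.08));print(a0)
base=cad(*toe(a0))
for a in (24,18,12,6,0,-4):
    p=p0+(cad(*toe(a))-base)
    r=robot.move_straight(p,o,speed=.06,threshold=16);st("%d %s"%(a,r))
    if r: break
im,d=robot.get_image("side");cv2.imwrite("pics/side1.png",cv2.resize(im[100:290,130:400,::-1],None,fx=2.9,fy=2.9));np.savez("side1.npz",im=im,d=d)
```

```text
30.403417170919845
24 False t=4.68 pos [ 0.5392 -0.09    0.1136] F [0.73 0.52 5.58] w -0.005
18 False t=4.97 pos [ 0.5353 -0.0901  0.1049] F [1.17 1.33 2.74] w -0.002
12 False t=5.27 pos [ 0.5317 -0.0905  0.0958] F [ 0.2  -0.36  0.55] w -0.002
6 False t=5.56 pos [ 0.5307 -0.0905  0.0877] F [ 0.05 -0.52  0.08] w 0.002
0 False t=5.85 pos [ 0.5305 -0.0904  0.0794] F [ 0.62 -0.08  0.22] w -0.002
-4 False t=6.10 pos [ 0.5308 -0.0904  0.074 ] F [0.62 0.26 0.29] w 0.003
```

View pics/side1.png

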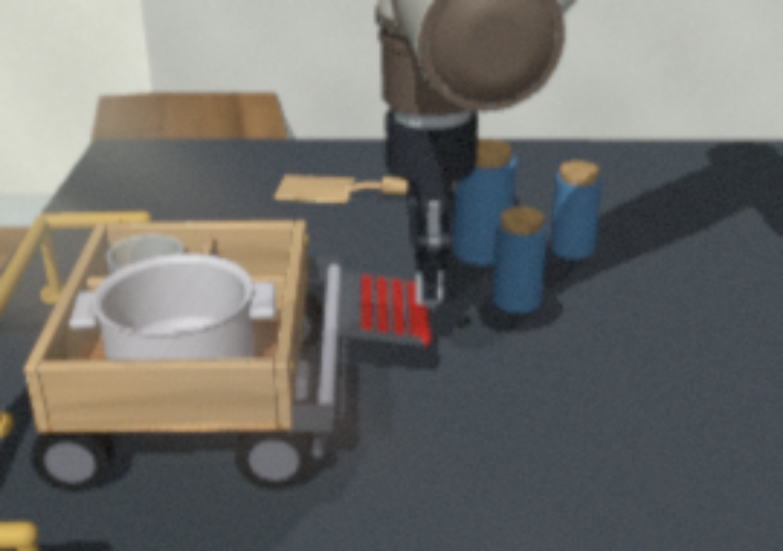

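The side view shows the pedal plate sloping down at (395,310), so it is locked, and the fingertip is just above the toe. I'll move to the jar and re-measure the caddy from there.

```bash
cat >> h.py <<'E'
def meas(tag):
    out=[]
    for n in("top","side"):
        im,d=robot.get_image(n);np.savez(f"{n}{tag}.npz",im=im,d=d);cv2.imwrite(f"pics/{n}{tag}.png",im[:,:,::-1])
        P=cloud(n,d);hsv=cv2.cvtColor(im,cv2.COLOR_RGB2HSV);x,y,z=P[...,0],P[...,1],P[...,2]
        oak=(x>.5)&(x<.95)&(y>-.25)&(y<.3)&(hsv[...,0]>8)&(hsv[...,0]<28)&(z>.117)&(z<.132)
        r=cv2.minAreaRect(P[oak][:,:2].astype(np.float32));print(n,"caddy",np.round(r[0],4),np.round(r[1],4),round(r[2],2))
        hs=hsv
        red=((hs[...,0]<8)|(hs[...,0]>172))&(hs[...,1]>150)&(x>.45)&(x<.8)&(np.abs(y+.09)<.08)&(z>.03)&(z<.2)
        q=P[red]
        if len(q)>30:
            fx=q[:,0];lo=q[fx<np.percentile(fx,10)];hi=q[fx>np.percentile(fx,90)]
            print("  pedal slope deg (+ up to robot)",np.degrees(np.arctan2(lo[:,2].mean()-hi[:,2].mean(),hi[:,0].mean()-lo[:,0].mean())),"toe",lo.mean(0).round(4))
E
python3 - <<'E'
from h import *
p=robot.get_state()["tool_pos"]
robot.move_straight([p[0]-.01,p[1],.2],speed=.25)
o=[180,0,182.25]
robot.gripper_to(1.0)
robot.goto([.4676,-.316,.24],o);st("over jar")
meas("2")
E
```

```text
over jar t=9.33 pos [ 0.4677 -0.3158  0.2399] F [-0.11 -0.43 -0.44] w 1.002
top caddy [ 0.7321 -0.0281] [0.1934 0.2299] 2.09
  pedal slope deg (+ up to robot) -9.125390340997331 toe [ 0.5323 -0.077   0.0659]
side caddy [ 0.7321 -0.0259] [0.1896 0.2333] 2.24
  pedal slope deg (+ up to robot) -10.058166144742039 toe [ 0.5324 -0.0771  0.0636]
```

View pics/top2.png

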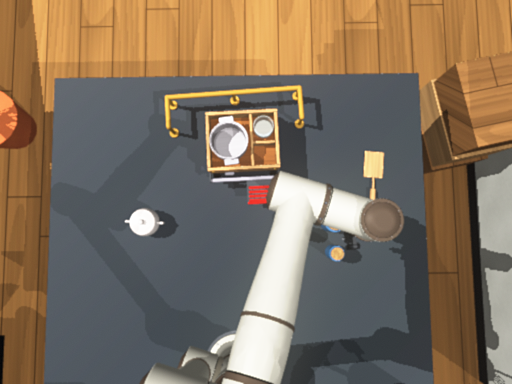

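View pics/side2.png

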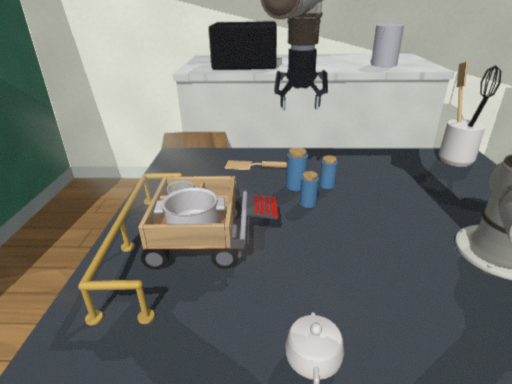

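The side view shows the pedal down at (265,206), with a slope of -9°, so it is locked. The caddy rolled about 3 mm back. The open gripper is over the tall jar at (297,150), so I'll grasp it.

```bash
sed -i 's/^C0=.*/C0=np.array([.7321,-.0276]);YAW=2.2/' h.py
python3 - <<'E'
from h import *
r=robot.move_straight([.4676,-.316,.064],speed=.12,threshold=6);st("down %s"%r)
robot.gripper_to(0.0,effort=40);st("grip")
robot.move_straight([.4676,-.316,.235],speed=.12);st("lift")
im,d=robot.get_image("side");np.savez("side3.npz",im=im,d=d);cv2.imwrite("pics/side3.png",cv2.resize(im[20:230,180:400,::-1],None,fx=2.8,fy=2.8))
P=cloud("side",d);hsv=cv2.cvtColor(im,cv2.COLOR_RGB2HSV)
q=P[(hsv[...,0]>95)&(hsv[...,0]<120)&(hsv[...,1]>110)&(P[...,2]>.15)];q=q[q[:,2]<.24]
from scipy.optimize import least_squares
print(len(q),q[:,2].min(),q[:,2].max(),least_squares(lambda c:np.hypot(q[:,0]-c[0],q[:,1]-c[1])-.032,[.4676,-.316],loss='soft_l1',f_scale=.002).x)
for lo in (.18,.195,.21,.225):
    b=q[np.abs(q[:,2]-lo)<.006];print(lo,len(b),least_squares(lambda c:np.hypot(b[:,0]-c[0],b[:,1]-c[1])-.032,[.4676,-.316],loss='soft_l1',f_scale=.002).x if len(b)>5 else '')
E
```

```text
down False t=11.05 pos [ 0.4681 -0.3162  0.0647] F [ 0.61  0.25 -0.12] w 1.001
grip t=11.38 pos [ 0.4683 -0.3162  0.0649] F [0.83 0.42 3.58] w 0.732
lift t=12.96 pos [ 0.4672 -0.3158  0.234 ] F [-0.5  -0.04 -4.07] w 0.739
427 0.17393541741115082 0.2396971157653866 [ 0.46665094 -0.31548241]
0.18 71 [ 0.46672277 -0.31548049]
0.195 79 [ 0.4663716  -0.31541029]
0.21 76 [ 0.46682208 -0.31548326]
0.225 83 [ 0.46648841 -0.31555064]
```

View pics/side3.png

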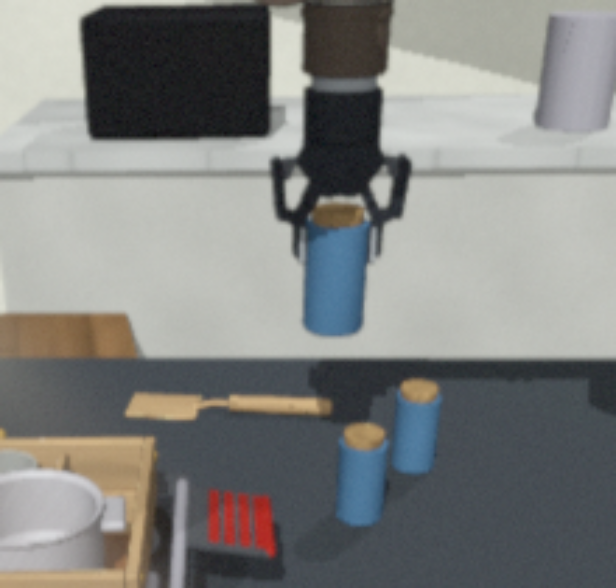

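The jar hangs upright and centred between the pads at (335,270) in the crop. Next I'll carry it over the empty compartment.

Run:
```python
from h import *
from scipy.optimize import least_squares
e=cad(-.049,-.069,.074);print(e)
o=[180,0,180+YAW]
robot.move_straight([.4676,-.316,.26],speed=.15)
robot.move_straight([e[0],e[1],.26],o,speed=.2)
robot.move_straight([e[0],e[1],.212],o,speed=.1);robot.hold(.2);st("hover")
im,d=robot.get_image("side");np.savez("side4.npz",im=im,d=d);cv2.imwrite("pics/side4.png",cv2.resize(im[60:270,120:320,::-1],None,fx=2.8,fy=2.8))
P=cloud("side",d);hsv=cv2.cvtColor(im,cv2.COLOR_RGB2HSV);x,y,z=P[...,0],P[...,1],P[...,2]
q=P[(hsv[...,0]>95)&(hsv[...,0]<120)&(hsv[...,1]>110)&(z>.14)&(z<.27)&(x>.6)]
print(len(q),q[:,2].min(),q[:,2].max(),least_squares(lambda c:np.hypot(q[:,0]-c[0],q[:,1]-c[1])-.032,e[:2],loss='soft_l1',f_scale=.002).x)
oak=(x>.5)&(x<.95)&(y>-.25)&(y<.3)&(hsv[...,0]>8)&(hsv[...,0]<28)&(z>.117)&(z<.132)
print(cv2.minAreaRect(P[oak][:,:2].astype(np.float32)))
im,d=robot.get_image("top");np.savez("top4.npz",im=im,d=d);cv2.imwrite("pics/top4.png",cv2.resize(im[80:240,160:360,::-1],None,fx=3.5,fy=3.5))
```

```text
[ 0.68578488 -0.09843014  0.074     ]
hover t=15.85 pos [ 0.6863 -0.0985  0.2131] F [-0.71  0.86 -4.08] w 0.737
768 0.15505625020258706 0.2673506100715447 [ 0.68568013 -0.09867567]
((0.7319949269294739, -0.02568085491657257), (0.18958881497383118, 0.23401056230068207), 2.209019660949707)
```

View pics/side4.png

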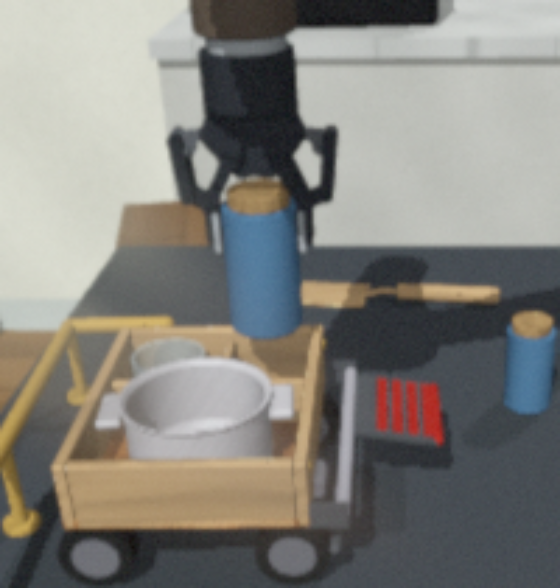

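View pics/top4.png

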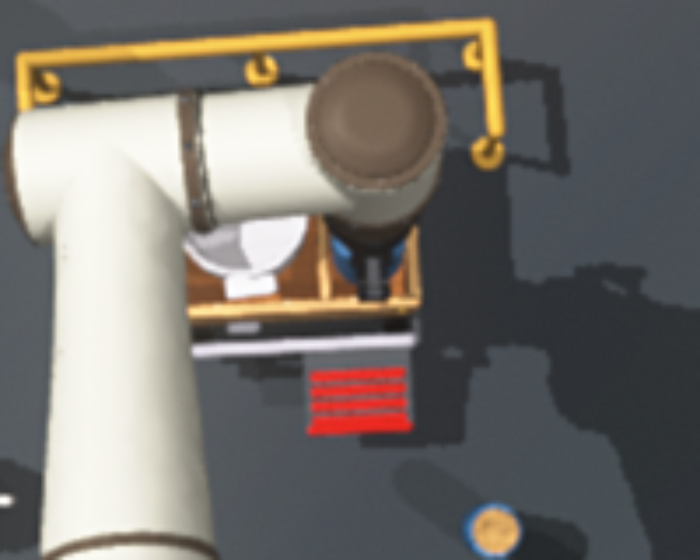

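Run:
```python
from h import *
e=cad(-.049,-.069,.074)
r=robot.move_straight([e[0],e[1],.150],speed=.08,threshold=5);st("a %s"%r)
if not r:
    r=robot.move_straight([e[0],e[1],.130],speed=.025,threshold=4);st("b %s"%r)
```

```text
a False t=16.88 pos [ 0.6863 -0.0985  0.1507] F [ 0.53  0.03 -3.62] w 0.735
b True t=17.41 pos [ 0.6858 -0.0984  0.1387] F [0.26 0.71 4.97] w 0.736
```

The jar reached the floor at z=0.074, as expected. I'll release it and check.

Run:
```python
from h import *
from scipy.optimize import least_squares
robot.gripper_to(1.0);st("open")
robot.hold(.3)
p=robot.get_state()["tool_pos"]
robot.move_straight([p[0],p[1],.29],speed=.15);st("up")
robot.goto([.50,-.10,.33],[180,0,180+YAW])
meas("5")
f=np.load("side5.npz");P=cloud("side",f["d"]);hsv=cv2.cvtColor(f["im"],cv2.COLOR_RGB2HSV)
x,y,z=P[...,0],P[...,1],P[...,2]
q=P[(hsv[...,0]>95)&(hsv[...,0]<120)&(hsv[...,1]>110)&(z>.14)&(z<.2)&(x>.6)]
e=cad(-.049,-.069,0)
for lo,hi in((.145,.165),(.165,.185)):
    b=q[(q[:,2]>lo)&(q[:,2]<hi)]
    print("jar",len(b),least_squares(lambda c:np.hypot(b[:,0]-c[0],b[:,1]-c[1])-.032,e[:2],loss='soft_l1',f_scale=.002).x-e[:2])
print("top",q[:,2].max())
im=cv2.imread("pics/side5.png");cv2.imwrite("pics/side5z.png",cv2.resize(im[110:290,130:350],None,fx=3.2,fy=3.2))
st()
```

```text
open t=17.77 pos [ 0.6843 -0.0983  0.1359] F [-0.12 -0.55  0.18] w 0.999
up t=19.24 pos [ 0.6839 -0.0982  0.2886] F [ 0.03 -0.17  0.13] w 1.005
top caddy [ 0.7319 -0.0281] [0.1916 0.2309] 1.7
side caddy [ 0.7322 -0.0262] [0.19   0.2343] 2.33
  pedal slope deg (+ up to robot) -9.575989696757778 toe [ 0.5324 -0.076   0.0638]
jar 20 [ 0.00023132 -0.00021433]
jar 60 [0.00085795 0.00057401]
top 0.18507074973548127
 t=20.12 pos [ 0.5011 -0.0999  0.3291] F [ 0.72  0.12 -0.21] w 0.998
```

View pics/side5z.png

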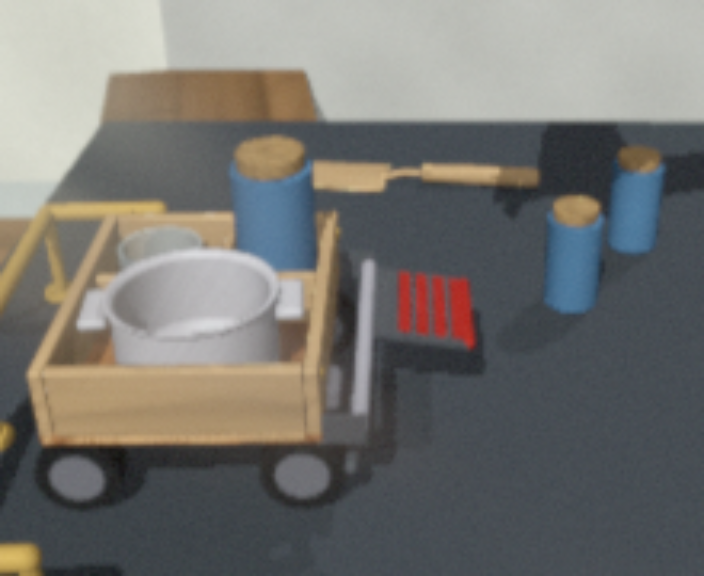

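View pics/top5.png

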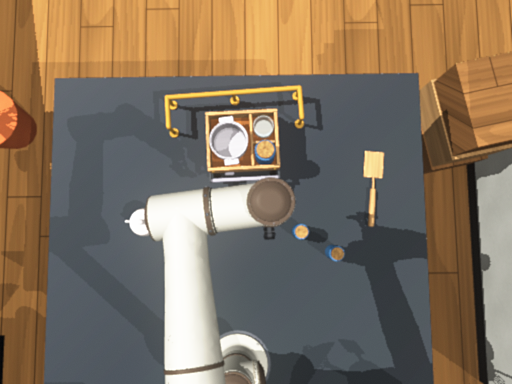

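The jar stands upright, within 1 mm of the compartment's centre, and the brake is still locked. Before hooking the pedal I'll fit a simple forward model of the arm, so I can check the swung-wrist path for clearance.

```bash
cat > fk.py <<'E'
from h import *
from scipy.optimize import least_squares
def fk(q,p,pts=False):
    d1,L2,a3,L3,d5,L6,sg=p
    q=np.radians(q);Ry=lambda a:R.from_euler('y',a).as_matrix();Rx=lambda a:R.from_euler('x',a).as_matrix()
    A=R.from_euler('z',q[0]).as_matrix()
    o=np.array([0,0,d1]);B=A@Ry(q[1]);e=o+B@[0,0,L2]
    F=A@Ry(q[1]-q[2]); w=e+F@[L3,0,a3]
    G=F@Rx(sg*q[3]);w2=w+G@[0,-d5,0]
    H=G@Ry(-q[4]); tip=w2+H@[L6,0,0]
    if pts:return [o,e,w,w2,tip],H[:,0]
    return tip,H[:,0]
E
python3 - <<'E'
from fk import *
rng=np.random.default_rng(0);D=[]
for i in range(300):
    t=rng.uniform(20,90);yaw=rng.uniform(-40,60);p=[rng.uniform(.4,.7),rng.uniform(-.3,.2),rng.uniform(.03,.35)];o=ori(t,yaw)
    j=robot.inverse_kinematics(p,o)
    if j is not None: D.append((np.array(j),np.array(p),R.from_euler('xyz',o,degrees=True).as_matrix()[:,2]))
print(len(D))
for sg in(1,-1):
    def res(v): 
        r=[]
        for j,p,z in D[:60]:
            a,b=fk(j,list(v)+[sg]);r+=list(a-p)+list(.1*(b-z))
        return r
    s=least_squares(res,[.25,.4,0,.4,.16,.25]);print(sg,s.x.round(4),s.cost)
E
```

```text
235
1 [-0.2626  0.4879  0.129   0.4706  0.09   -0.1324] 0.8579268967087347
-1 [0.1606 0.5649 0.     0.4218 0.1598 0.2977] 1.3257984485030775e-18
```

```bash
cat >> fk.py <<'E'
PR=[.1606,.5649,0,.4218,.1598,.2977,-1]
def skel(q):
    P,z=fk(q,PR,True);return np.array(P)
E
python3 - <<'E'
from fk import *
np.set_printoptions(precision=3,suppress=True)
for t,yaw in((25,2.2),(30,2.2),(35,2.2),(40,2.2),(35,20),(35,-10),(40,-10),(45,-20),(50,-60)):
    p=tcp_hook(toe(-8),t,yaw);o=ori(t,yaw);a=np.radians(yaw)
    pre=p-np.array([np.cos(a),np.sin(a),0])*.06+[0,0,.0];hi=pre+[0,0,.10]
    for nm,x in(("hook",p),("pre",pre),("hi",hi),("top",tcp_hook(toe(22),t,yaw))):
        j=robot.inverse_kinematics(x,o)
        print(t,yaw,nm,x,"None" if j is None else (np.array(j),"E",skel(j)[1],"W",skel(j)[2],"W2",skel(j)[3]))
E
```

```text
25 2.2 hook [ 0.539 -0.09   0.044] (array([ -42.992,   39.324,  -47.543, -133.709,  -62.813,   87.502]), 'E', array([ 0.262, -0.244,  0.598]), 'W', array([ 0.279, -0.26 ,  0.176]), 'W2', array([ 0.27, -0.1 ,  0.17]))
25 2.2 pre [ 0.479 -0.092  0.044] (array([ -51.412,   42.925,  -53.848, -128.664,  -69.13 ,   95.832]), 'E', array([ 0.24 , -0.301,  0.574]), 'W', array([ 0.209, -0.262,  0.155]), 'W2', array([ 0.21 , -0.103,  0.17 ]))
25 2.2 hi [ 0.479 -0.092  0.144] (array([ -44.355,   14.409,  -46.469, -117.242,  -47.74 ,   61.483]), 'E', array([ 0.101, -0.098,  0.708]), 'W', array([ 0.247, -0.242,  0.339]), 'W2', array([ 0.21 , -0.103,  0.27 ]))
25 2.2 top [ 0.544 -0.09   0.085] (array([ -40.888,   29.961,  -45.154, -130.624,  -54.657,   77.576]), 'E', array([ 0.213, -0.185,  0.65 ]), 'W', array([ 0.295, -0.256,  0.242]), 'W2', array([ 0.275, -0.1  ,  0.211]))
30 2.2 hook [ 0.538 -0.09   0.044] (array([ -40.708,   33.898,  -45.285, -131.91 ,  -52.399,   80.719]), 'E', array([ 0.239, -0.205,  0.629]), 'W', array([ 0.299, -0.257,  0.215]), 'W2', array([ 0.28 , -0.1  ,  0.193]))
30 2.2 
[... 5623 characters left out ...]
8, 0.017, 0.672]), 'W', array([0.29 , 0.02 , 0.254]), 'W2', array([0.437, 0.079, 0.272]))
50 -60 pre [ 0.503 -0.034  0.044] (array([ 14.631,  23.927, -60.513,  98.745, -38.836,  98.568]), 'E', array([0.222, 0.058, 0.677]), 'W', array([0.261, 0.068, 0.257]), 'W2', array([0.407, 0.131, 0.272]))
50 -60 hi [ 0.503 -0.034  0.144] (array([ 25.091,  13.35 , -55.249,  70.38 , -42.836, 122.324]), 'E', array([0.118, 0.055, 0.71 ]), 'W', array([0.258, 0.121, 0.318]), 'W2', array([0.407, 0.131, 0.372]))
50 -60 top [ 0.538 -0.086  0.085] (array([  8.097,  20.699, -56.359,  95.948, -36.843, 110.275]), 'E', array([0.198, 0.028, 0.689]), 'W', array([0.291, 0.041, 0.278]), 'W2', array([0.442, 0.08 , 0.314]))
```

Run:
```python
from fk import *
np.set_printoptions(precision=3,suppress=True)
q0=robot.get_state()["joints"]
t,yaw=35,2.2;p=tcp_hook(toe(-8),t,yaw);o=ori(t,yaw)
b=np.array([np.cos(np.radians(yaw)),np.sin(np.radians(yaw)),0])
for up in (.06,.10):
    hi=p-b*.075+[0,0,up]
    q1=np.array(robot.inverse_kinematics(hi,o));print(up,hi,q0,q1)
    for s in np.linspace(0,1,9):
        k=skel(q0+(q1-q0)*s);print(s,"W",k[2],"W2",k[3],"tip",k[4])
```

```text
0.06 [ 0.461 -0.093  0.104] [  6.955   7.574  -5.275  -0.    -77.231  -4.752] [ -39.089   13.387  -43.918 -111.062  -35.395   52.021]
0.0 W [0.482 0.059 0.627] W2 [ 0.501 -0.1    0.627] tip [ 0.501 -0.1    0.329]
0.125 W [0.482 0.01  0.586] W2 [ 0.473 -0.145  0.55 ] tip [ 0.472 -0.077  0.26 ]
0.25 W [ 0.473 -0.038  0.547] W2 [ 0.431 -0.176  0.479] tip [ 0.45 -0.05  0.21]
0.375 W [ 0.455 -0.083  0.51 ] W2 [ 0.382 -0.191  0.417] tip [ 0.44  -0.025  0.177]
0.5 W [ 0.43  -0.124  0.474] W2 [ 0.333 -0.19   0.366] tip [ 0.442 -0.009  0.156]
0.625 W [ 0.399 -0.16   0.44 ] W2 [ 0.288 -0.176  0.327] tip [ 0.451 -0.007  0.143]
0.75 W [ 0.362 -0.189  0.409] W2 [ 0.252 -0.153  0.299] tip [ 0.462 -0.023  0.132]
0.875 W [ 0.322 -0.212  0.381] W2 [ 0.229 -0.126  0.282] tip [ 0.467 -0.053  0.12 ]
1.0 W [ 0.278 -0.226  0.355] W2 [ 0.217 -0.102  0.275] tip [ 0.461 -0.093  0.104]
0.1 [ 0.461 -0.093  0.144] [  6.955   7.574  -5.275  -0.    -77.231  -4.752] [-31.273   5.037 -39.612 -99.071 -27.227  30.948]
0.0 W [0.482 0.059 0.627] W2 [ 0.501 -0.1    0.627] tip [ 0.501 -0.1    0.329]
0.125 W [0.475 0.018 0.599] W2 [ 0.471 -0.138  0.566] tip [ 0.482 -0.077  0.275]
0.25 W [ 0.462 -0.021  0.572] W2 [ 0.432 -0.165  0.509] tip [ 0.469 -0.054  0.235]
0.375 W [ 0.444 -0.058  0.545] W2 [ 0.388 -0.179  0.457] tip [ 0.464 -0.034  0.208]
0.5 W [ 0.422 -0.091  0.519] W2 [ 0.343 -0.18   0.413] tip [ 0.465 -0.023  0.191]
0.625 W [ 0.396 -0.121  0.494] W2 [ 0.301 -0.17   0.376] tip [ 0.47  -0.024  0.179]
0.75 W [ 0.366 -0.146  0.471] W2 [ 0.265 -0.152  0.347] tip [ 0.474 -0.038  0.169]
0.875 W [ 0.333 -0.166  0.448] W2 [ 0.236 -0.128  0.327] tip [ 0.472 -0.063  0.158]
1.0 W [ 0.299 -0.182  0.427] W2 [ 0.217 -0.102  0.315] tip [ 0.461 -0.093  0.144]
```

Run:
```python
from fk import *
t,yaw=35,2.2;p=tcp_hook(toe(-8),t,yaw);o=ori(t,yaw)
b=np.array([np.cos(np.radians(yaw)),np.sin(np.radians(yaw)),0])
robot.gripper_to(0.0)
robot.goto(p-b*.075+[0,0,.06],o);st("hi")
r=robot.move_straight(p-b*.07+[0,0,-.012],o,speed=.1,threshold=10);st("low %s"%r)
r=robot.move_straight(p+[0,0,-.012],o,speed=.06,threshold=5);st("under %s"%r)
im,d=robot.get_image("side");np.savez("side6.npz",im=im,d=d);cv2.imwrite("pics/side6.png",cv2.resize(im[100:290,130:400,::-1],None,fx=2.9,fy=2.9))
```

```text
hi t=22.58 pos [ 0.4613 -0.0932  0.1042] F [0.96 0.79 0.08] w -0.001
low False t=23.46 pos [ 0.4661 -0.0929  0.0322] F [-0.36 -1.07 -0.23] w -0.001
under False t=24.77 pos [ 0.5354 -0.0901  0.0317] F [-0.25  0.74 -0.96] w 0.000
```

View pics/side6.png

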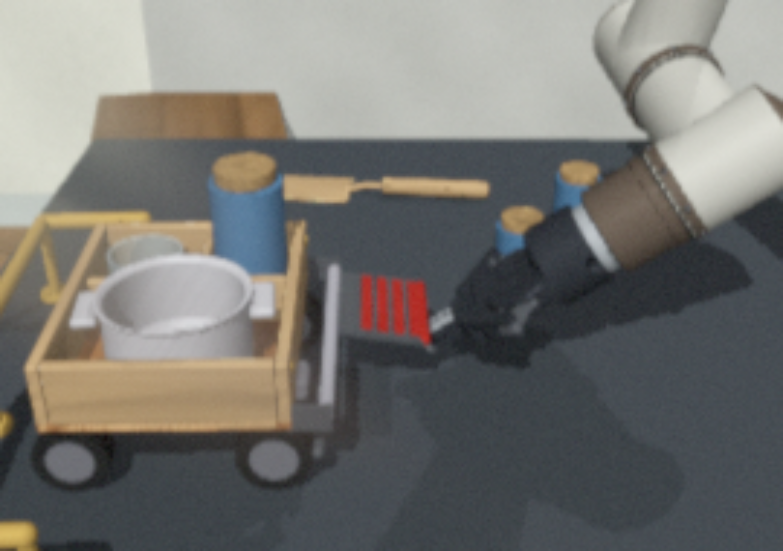

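The fingertip is at (440,318), just at the toe's edge and below it. I'll slide it 8 mm further under and lift.

Run:
```python
from fk import *
t,yaw=35,2.2;p=tcp_hook(toe(-8),t,yaw);o=ori(t,yaw)
b=np.array([np.cos(np.radians(yaw)),np.sin(np.radians(yaw)),0])
r=robot.move_straight(p+b*.008+[0,0,-.012],o,speed=.06,threshold=5);st("under %s"%r)
q=p+b*.008
r=robot.move_straight(q+[0,0,.012],o,speed=.03,threshold=4);s=st("contact %s"%r)
im,d=robot.get_image("side");np.savez("side7.npz",im=im,d=d);cv2.imwrite("pics/side7.png",cv2.resize(im[130:250,200:330,::-1],None,fx=4.5,fy=4.5))
```

```text
under False t=25.11 pos [ 0.5443 -0.09    0.032 ] F [0.48 0.32 0.16] w 0.003
contact True t=25.53 pos [ 0.5424 -0.0895  0.0385] F [-0.56 -1.35 -0.51] w -0.001
```

View pics/side7.png

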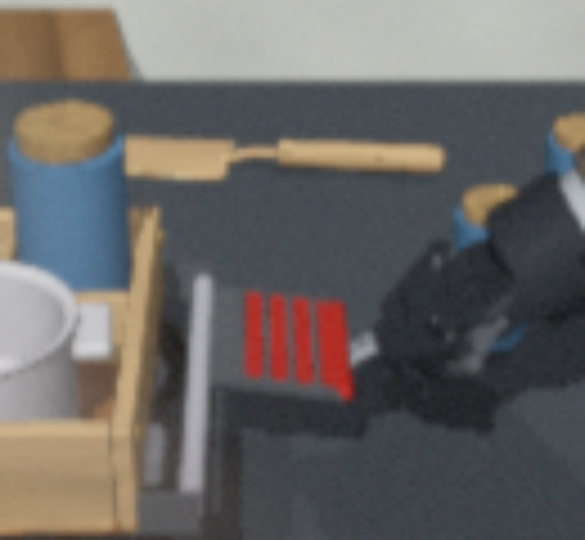

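Run:
```python
from fk import *
t,yaw=35,2.2;o=ori(t,yaw)
b=np.array([np.cos(np.radians(yaw)),np.sin(np.radians(yaw)),0])
for a in (-8,-4,0,4,8,12,16,20):
    q=tcp_hook(toe(a),t,yaw)+b*.008
    r=robot.move_straight(q,o,speed=.05,threshold=20);st("%d %s"%(a,r))
    if r: break
im,d=robot.get_image("side");np.savez("side8.npz",im=im,d=d);cv2.imwrite("pics/side8.png",cv2.resize(im[130:250,200:330,::-1],None,fx=4.5,fy=4.5))
```

```text
-8 False t=25.86 pos [ 0.542  -0.0894  0.042 ] F [-1.73 -0.13 -9.66] w 0.001
-4 False t=26.12 pos [ 0.543  -0.0895  0.0492] F [-0.9   0.45 -7.21] w -0.003
0 False t=26.38 pos [ 0.5435 -0.0896  0.0557] F [-1.49  1.33 -5.24] w -0.003
4 False t=26.63 pos [ 0.544  -0.0897  0.0615] F [ 0.15  1.51 -2.37] w 0.001
8 False t=26.89 pos [ 0.5447 -0.0899  0.0671] F [-1.17  1.6  -1.45] w 0.003
12 False t=27.15 pos [ 0.5459 -0.0902  0.0728] F [-0.39  0.7  -0.2 ] w 0.004
16 False t=27.41 pos [ 0.5469 -0.09    0.0778] F [-0.18 -0.92 -0.63] w 0.001
20 False t=27.67 pos [ 0.5481 -0.0897  0.0826] F [0.12 0.22 0.55] w 0.002
```

View pics/side8.png

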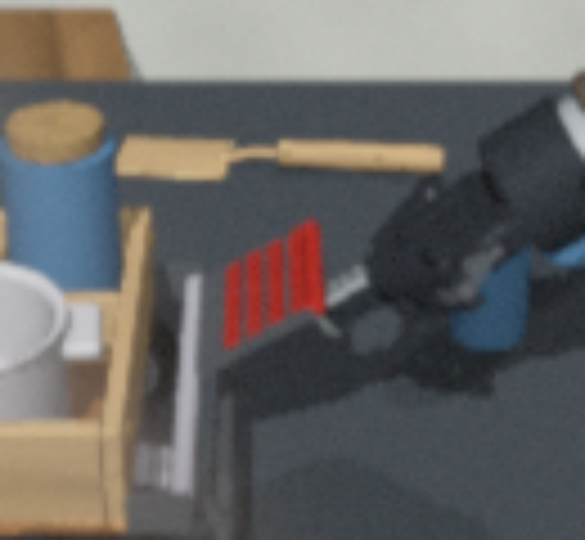

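The pedal has snapped up: the plate at (275,285) now slopes up towards the robot. I'll withdraw, back and slightly down, and measure.

Run:
```python
from fk import *
t,yaw=35,2.2;o=ori(t,yaw)
b=np.array([np.cos(np.radians(yaw)),np.sin(np.radians(yaw)),0])
p=robot.get_state()["tool_pos"]
r=robot.move_straight(p-b*.09+[0,0,-.008],o,speed=.12,threshold=6);st("back %s"%r)
if not r:
    robot.goto([.44,-.0,.25],[180,0,92.2]);st("up")
meas("9")
im=cv2.imread("pics/side9.png");cv2.imwrite("pics/side9z.png",cv2.resize(im[110:290,100:350],None,fx=3.1,fy=3.1))
c=np.load("side9.npz");P=cloud("side",c["d"])
for yv in (.03,): pass
```

```text
back False t=28.62 pos [ 0.4586 -0.0936  0.0746] F [ 0.19 -0.33 -0.25] w -0.001
up t=31.20 pos [ 4.396e-01 -2.000e-04  2.495e-01] F [-0.1  -0.08 -0.23] w -0.001
top caddy [ 0.738  -0.0278] [0.1921 0.2301] 2.18
  pedal slope deg (+ up to robot) 28.44036438275069 toe [ 0.5482 -0.0887  0.1201]
side caddy [ 0.737 -0.025] [0.1899 0.2326] 2.09
  pedal slope deg (+ up to robot) 27.428879320606207 toe [ 0.5478 -0.0744  0.1177]
```

View pics/side9z.png

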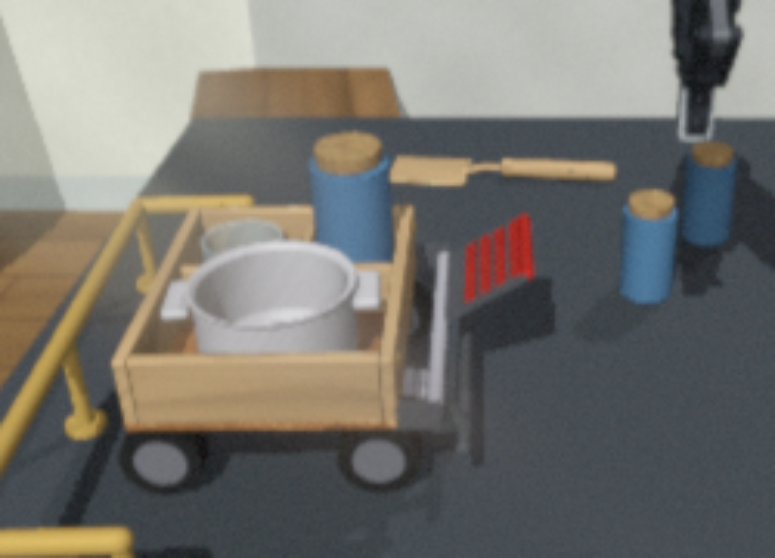

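View pics/top9.png

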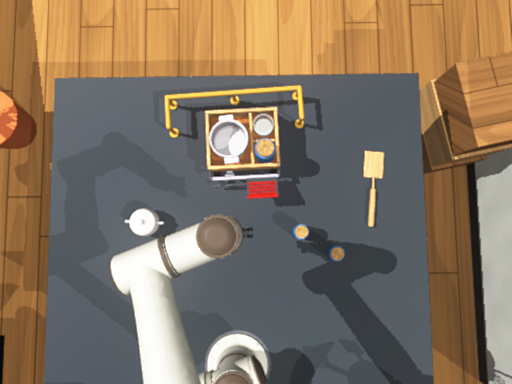

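```bash
sed -i 's/^C0=.*/C0=np.array([.7375,-.0272]);YAW=2.2/' h.py
python3 - <<'E'
from fk import *
o=[180,0,92.2]
for d,z in((-.13,.2),(-.13,.103),(-.106,.103),(-.04,.103)):
    print(cad(d,.05,z).round(3), robot.inverse_kinematics(cad(d,.05,z),o) is not None)
robot.move_straight(cad(-.16,.05,.2),o,speed=.2)
robot.move_straight(cad(-.13,.05,.103),o,speed=.12);st("ready")
r=robot.move_straight(cad(-.095,.05,.103),o,speed=.03,threshold=2.5);st("touch %s"%r)
im,d=robot.get_image("side");np.savez("side10.npz",im=im,d=d);cv2.imwrite("pics/side10.png",cv2.resize(im[80:290,80:350,::-1],None,fx=2.8,fy=2.8))
E
```

```text
[0.606 0.018 0.2  ] True
[0.606 0.018 0.103] True
[0.63  0.019 0.103] True
[0.696 0.021 0.103] True
ready t=33.17 pos [0.6061 0.0179 0.1039] F [-0.2   0.3  -0.33] w 0.001
touch True t=33.99 pos [0.6304 0.0187 0.1021] F [ 0.09  0.02 -1.08] w -0.002
```

View pics/side10.png

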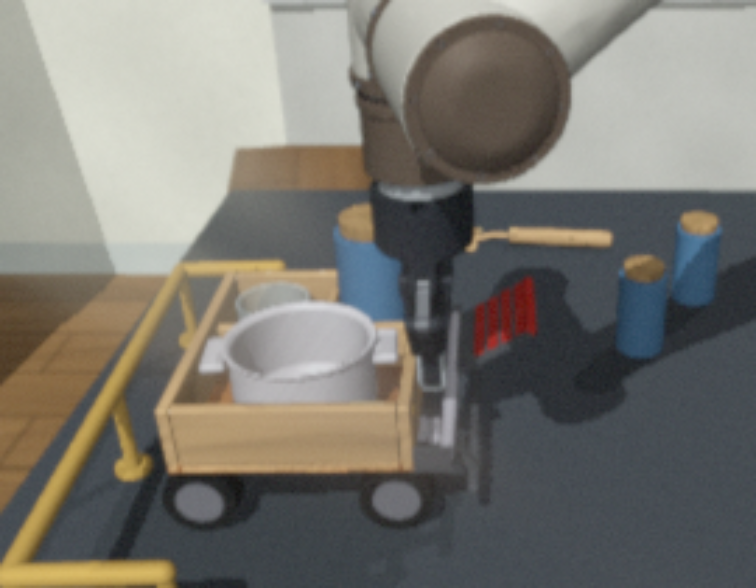

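The closed fingers are at (430,370), at the front board and clear of the pot, the jar and the rod. I'll roll the caddy slowly until it meets the rail.

Run:
```python
from fk import *
o=[180,0,92.2]
b=np.array([np.cos(np.radians(2.2)),np.sin(np.radians(2.2)),0])
p0=np.array([.6304,.0187,.103])
for s in (.015,.03,.04,.047,.054,.06,.066):
    r=robot.move_straight(p0+b*s,o,speed=.035,threshold=5);x=st("%.3f %s"%(s,r))
    if r: break
meas("11")
im=cv2.imread("pics/side11.png");cv2.imwrite("pics/side11z.png",cv2.resize(im[80:290,60:350],None,fx=2.7,fy=2.7))
```

```text
0.015 True t=34.31 pos [0.632  0.0186 0.1011] F [-0.23 -0.76  0.27] w -0.002
top caddy [ 0.7411 -0.0277] [0.1915 0.2308] 1.87
  pedal slope deg (+ up to robot) 27.55519268105803 toe [ 0.5525 -0.0847  0.1195]
side caddy [ 0.7396 -0.0255] [0.1934 0.2328] 2.18
  pedal slope deg (+ up to robot) 27.793982193547983 toe [ 0.552  -0.071   0.1181]
```

View pics/side11z.png

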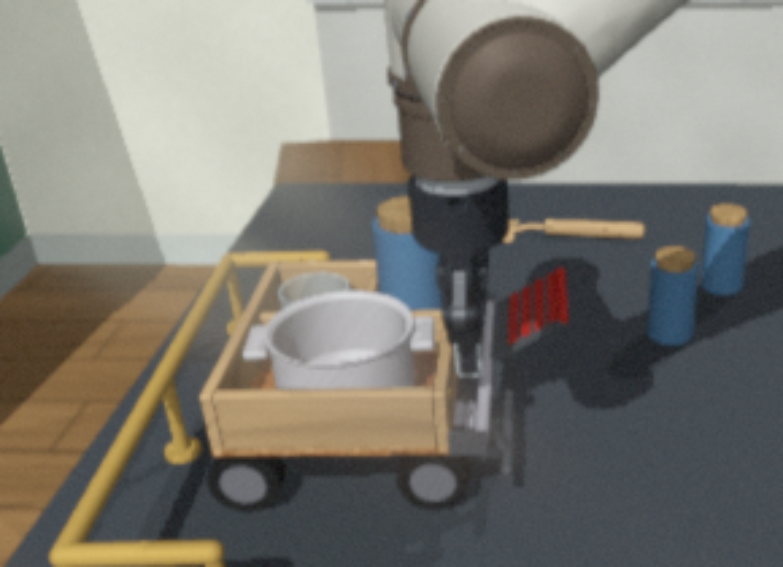

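It stopped on the start-up impulse, because the 4 kg caddy hops ahead when touched. I'll continue with a higher threshold and one smooth move.

Run:
```python
from fk import *
o=[180,0,92.2]
b=np.array([np.cos(np.radians(2.2)),np.sin(np.radians(2.2)),0])
p0=robot.get_state()["tool_pos"].copy();p0[2]=.103
r=robot.move_straight(p0+b*.028,o,speed=.03,threshold=14);st("A %s"%r)
meas("12")
```

```text
A False t=35.49 pos [0.6595 0.0196 0.1033] F [ 0.34 -0.51  0.87] w 0.001
top caddy [ 0.7666 -0.0269] [0.1924 0.2297] 2.19
  pedal slope deg (+ up to robot) 27.569739676820646 toe [ 0.578  -0.0803  0.1198]
side caddy [ 0.7632 -0.0249] [0.1976 0.2331] 2.45
  pedal slope deg (+ up to robot) 27.914540979305134 toe [ 0.5778 -0.0707  0.1179]
```

Run:
```python
from fk import *
o=[180,0,92.2]
b=np.array([np.cos(np.radians(2.2)),np.sin(np.radians(2.2)),0])
p0=robot.get_state()["tool_pos"].copy();p0[2]=.103
r=robot.move_straight(p0+b*.032,o,speed=.02,threshold=9);st("B %s"%r)
robot.hold(.2);st("hold")
meas("13")
im=cv2.imread("pics/side13.png");cv2.imwrite("pics/side13z.png",cv2.resize(im[80:290,60:350],None,fx=2.7,fy=2.7))
```

```text
B True t=36.65 pos [0.6793 0.0202 0.1021] F [ 0.17 -0.49 -1.09] w 0.002
hold t=36.85 pos [0.6783 0.0201 0.1014] F [-0.21 -0.75 -0.17] w -0.001
top caddy [ 0.786  -0.0262] [0.1927 0.2296] 2.25
  pedal slope deg (+ up to robot) 29.13562071680528 toe [ 0.5972 -0.0817  0.1204]
side caddy [ 0.7772 -0.0246] [0.2084 0.234 ] 1.95
  pedal slope deg (+ up to robot) 27.04908547654817 toe [ 0.596  -0.0716  0.1174]
```

View pics/side13z.png

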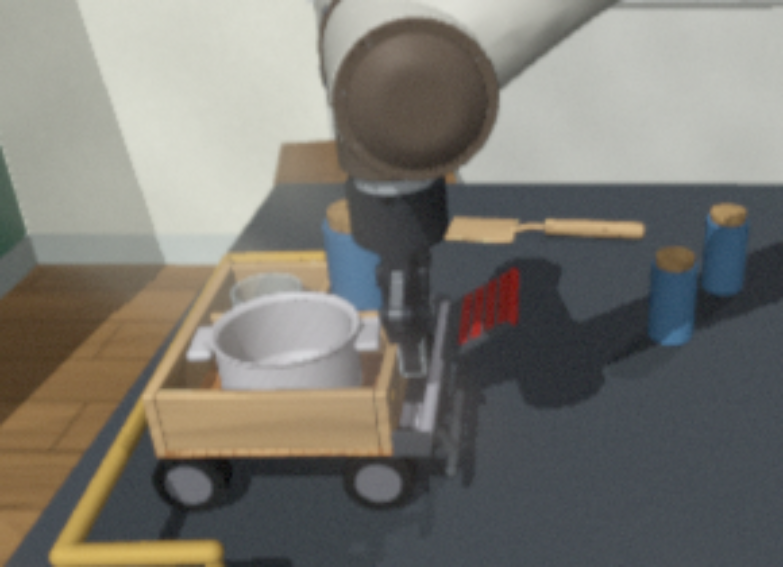

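The caddy's bumpers look to be at the rail. I'll back the arm away and measure the gap.

```bash
cat > chk.py <<'E'
from fk import *
def rail_check(tag):
    meas(tag)
    f=np.load(f"top{tag}.npz");im,d=f["im"],f["d"];P=cloud("top",d);hsv=cv2.cvtColor(im,cv2.COLOR_RGB2HSV);x,y,z=P[...,0],P[...,1],P[...,2]
    g=(hsv[...,0]>15)&(hsv[...,0]<32)&(hsv[...,1]>170)&(z>.075)&(z<.105)&(x>.6)&(x<.95)
    q=P[g];r=cv2.minAreaRect(q[:,:2].astype(np.float32));bx=cv2.boxPoints(r)
    i=np.argsort(bx[:,0]);back=bx[i[2:]];ang=np.degrees(np.arctan2(*(-(back[0]-back[1]) if back[0][1]<back[1][1] else -(back[1]-back[0]))))
    print("rail rect",np.round(r[0],4),np.round(r[1],4),round(r[2],2),"back edge",back.round(4))
    oak=(x>.5)&(x<.95)&(y>-.25)&(y<.3)&(hsv[...,0]>8)&(hsv[...,0]<28)&(z>.117)&(z<.132)
    c=np.array(cv2.minAreaRect(P[oak][:,:2].astype(np.float32))[0])
    # signed x of caddy origin in rail frame, from back edge (near side = outer edge -16mm = x .092)
    p0,p1=back[np.argsort(back[:,1])];l=(p1-p0)/np.linalg.norm(p1-p0);n=np.array([l[1],-l[0]])
    print("caddy x in rail frame",(c-p0)@n+.108,"rail yaw",np.degrees(np.arctan2(n[1],n[0])))
    S=np.load(f"side{tag}.npz");P=cloud("side",S["d"]);hsv=cv2.cvtColor(S["im"],cv2.COLOR_RGB2HSV)
    q=P[(hsv[...,0]>95)&(hsv[...,0]<120)&(hsv[...,1]>110)&(P[...,2]>.14)&(P[...,2]<.185)&(P[...,0]>.6)]
    j=least_squares(lambda k:np.hypot(q[:,0]-k[0],q[:,1]-k[1])-.032,np.median(q,0)[:2],loss='soft_l1',f_scale=.002).x
    a=np.radians(2.2);dd=j-c;print("jar in caddy",dd[0]*np.cos(a)+dd[1]*np.sin(a)+.049,-dd[0]*np.sin(a)+dd[1]*np.cos(a)+.069)
E
python3 - <<'E'
from chk import *
o=[180,0,92.2]
b=np.array([np.cos(np.radians(2.2)),np.sin(np.radians(2.2)),0])
p0=robot.get_state()["tool_pos"].copy()
robot.move_straight(p0-b*.02,o,speed=.05)
robot.move_straight(p0-b*.04+[0,0,.12],o,speed=.15)
robot.goto([.42,.0,.3],o);st("away")
rail_check("14")
im=cv2.imread("pics/top14.png");cv2.imwrite("pics/top14z.png",cv2.resize(im[70:220,130:330],None,fx=3.9,fy=3.9))
im=cv2.imread("pics/side14.png");cv2.imwrite("pics/side14z.png",cv2.resize(im[80:320,60:350],None,fx=2.4,fy=2.4))
E
```

```text
away t=39.38 pos [4.208e-01 2.000e-04 2.996e-01] F [ 0.62 -0.14  0.48] w 0.002
top caddy [ 0.7861 -0.0259] [0.1918 0.2306] 2.25
  pedal slope deg (+ up to robot) 27.78504793953505 toe [ 0.5969 -0.0821  0.1198]
side caddy [ 0.7862 -0.0248] [0.1902 0.2353] 2.27
  pedal slope deg (+ up to robot) 27.000634339560097 toe [ 0.5962 -0.0735  0.1174]
rail rect [ 0.8449 -0.0032] [0.1038 0.446 ] 3.44 back edge [[ 0.8834  0.2225]
 [ 0.9101 -0.2227]]
caddy x in rail frame -0.003974723306081493 rail yaw 3.4360383
  return _methods._mean(a, axis=axis, dtype=dtype,
  ret = um.true_divide(
Traceback (most recent call last):
  File "chk.py", line 16, in rail_check
    j=least_squares(lambda k:np.hypot(q[:,0]-k[0],q[:,1]-k[1])-.032,np.median(q,0)[:2],loss='soft_l1',f_scale=.002).x
      ~~~~~~~~~~~~~^^^^^^^^^^^^^^^^^^^^^^^^^^^^^^^^^^^^^^^^^^^^^^^^^^^^^^^^^^^^^^^^^^^^^^^^^^^^^^^^^^^^^^^^^^^^^^^^
ValueError: Initial guess is outside of provided bounds
```

Run:
```python
import cv2
im=cv2.imread("pics/top14.png");cv2.imwrite("pics/top14z.png",cv2.resize(im[70:220,130:330],None,fx=3.9,fy=3.9,interpolation=cv2.INTER_CUBIC))
im=cv2.imread("pics/side14.png");cv2.imwrite("pics/side14z.png",cv2.resize(im[80:320,60:350],None,fx=2.4,fy=2.4))
```

```text
(no output)
```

View pics/top14z.png

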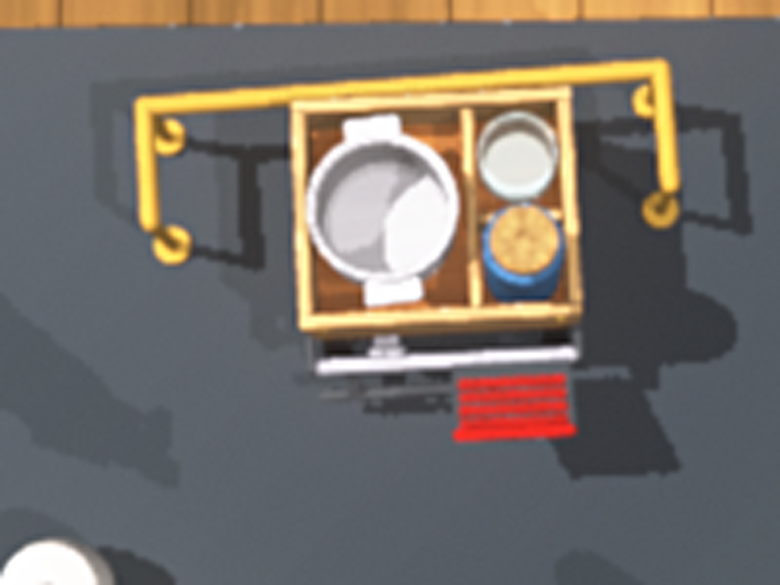

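View pics/side14z.png

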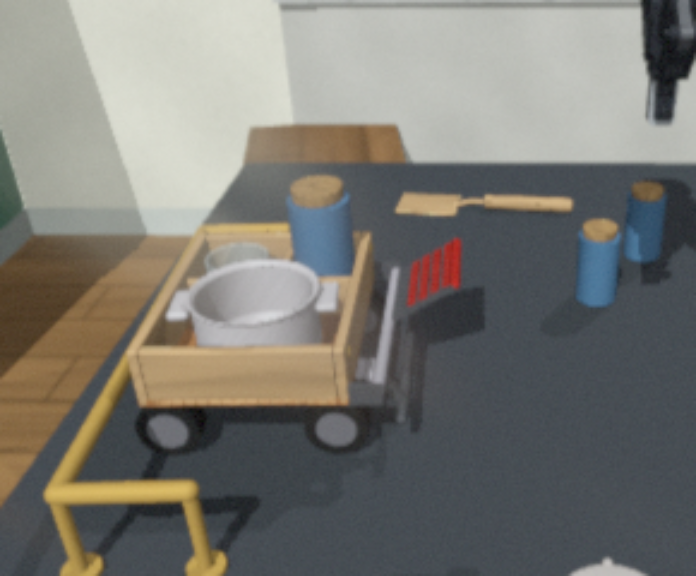

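Both views show the tray level, the bumpers at the bar (left end at about (290,95) in the top crop), the jar, pot and ramekin in place, and the pedal up. The jar mask came back empty because of shading. I'll redo it on the saved frames, and also check the level and the bystanders.

Run:
```python
from fk import *
np.set_printoptions(precision=4,suppress=True)
def L(n,t):
    f=np.load(f"{n}{t}.npz");return cloud(n,f["d"]),cv2.cvtColor(f["im"],cv2.COLOR_RGB2HSV)
P,h=L("side","14");x,y,z=P[...,0],P[...,1],P[...,2]
m=(h[...,0]>90)&(h[...,0]<125)&(h[...,1]>80)&(z>.11)&(z<.19)&(x>.6)&(x<.85)&(y<-.03)&(y>-.2)
q=P[m];c=np.array([.786,-.0258])
a=np.radians(2.2)
for lo,hi in((.13,.155),(.155,.18)):
    w=q[(q[:,2]>lo)&(q[:,2]<hi)];print(len(w))
    if len(w)>8:
        j=least_squares(lambda k:np.hypot(w[:,0]-k[0],w[:,1]-k[1])-.032,np.median(w,0)[:2]-[0,.03],loss='soft_l1',f_scale=.002).x;dd=j-c
        print("jar err in space",dd[0]*np.cos(a)+dd[1]*np.sin(a)+.049,-dd[0]*np.sin(a)+dd[1]*np.cos(a)+.069)
P,h=L("top","14");x,y,z=P[...,0],P[...,1],P[...,2]
oak=(x>.5)&(x<.95)&(y>-.25)&(y<.3)&(h[...,0]>8)&(h[...,0]<28)&(z>.112)&(z<.14)
q=P[oak];s=np.linalg.lstsq(np.c_[q[:,:2]-q[:,:2].mean(0),np.ones(len(q))],q[:,2],rcond=None)[0];print("tray-top slope rad",s[:2],"z",s[2])
m=(z>.19)&(z<.215)&(x>.6)&(x<.85)&(y>-.2)&(y<0);print("cork",m.sum(),P[m].mean(0) if m.any() else "")
# bystanders: image difference vs start
for t in("0","14"):
    P,h=L("side",t);x,y,z=P[...,0],P[...,1],P[...,2]
    b=(x>.38)&(x<.58)&(y>.2)&(y<.4)&(z>.05)&(z<.12);print("bowl",P[b].mean(0))
    b=(y<-.33)&(y>-.5)&(x>.4)&(x<.8)&(h[...,1]>60)&(h[...,0]<30)&(z>-.01)&(z<.04);print("spat",P[b].mean(0))
    P,h=L("top",t);x,y,z=P[...,0],P[...,1],P[...,2]
    hs=h;red=((hs[...,0]<8)|(hs[...,0]>172))&(hs[...,1]>150)&(x>.45)&(x<.8)&(np.abs(y+.09)<.08)&(z>.03)&(z<.2)
    w=P[red];print("pedal slope",np.degrees(np.arctan(-np.polyfit(w[:,0],w[:,2],1)[0])))
st()
```

```text
203
jar err in space 5.727225894540389e-05 0.00026347251058274346
208
jar err in space 4.542706579820782e-05 0.0002644085632410864
tray-top slope rad [-0.0053  0.0058] z 0.12221589987412247
cork 246 [ 0.7384 -0.0975  0.1995]
bowl [0.4769 0.3189 0.0693]
spat [ 0.619  -0.4551  0.0044]
pedal slope 29.816166787649777
bowl [0.4768 0.319  0.0693]
spat [ 0.5846 -0.4616  0.0061]
pedal slope 29.67993583900017
 t=39.48 pos [0.421  0.0003 0.2991] F [0.62 0.16 0.36] w -0.000
```

```bash
python3 -c "
from bench import robot
robot.hold(.3);print(robot.get_state()['time']);print(robot.finish_job())"
```

```text
39.7833
the job is handed in; nothing more can be done
None
```

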